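# Feel which fastener cartons are full and sort them

### The arm

A 6-joint arm with a two-finger parallel gripper is mounted at the origin on the work surface. World frame = base frame: x ahead of the robot, y to its left, z up, the work surface at z = 0. Lengths are in mm, angles in rad, forces in N, time in s.
With the tool pointing down it reaches from about 400 to 925 mm from the base axis. Payload 12.5 kg.
Tool frame: the origin (TCP) lies at the very end of the fingers, on their centre line; the grasp point (between the pads) lies grip_depth behind it (grip_depth is the distance from the TCP to the grasp point, in mm); z points along the fingers, y is the line along which they close (so a half turn about z gives the same grasp; the last joint's range is limited). The gripper opens to 95 mm and grips with 3 to 60 N. Pads are 20 mm wide; open, the fingers measure 119 mm over their backs; the gripper's body (75 mm by 180 mm) begins 59 mm behind the grasp point.
Start: joints at [-1.385, 0.491, 1.559, -0, 1.092, -0.106], TCP at [179.821, -598.593, 193.361] pointing down, gripper open.
Joint ranges: [-3.1, 3.1], [-0.84, 2.19], [0.05, 2.79], [-1.13, 4.28], [0.06, 2.93], [-2.69, 2.69]. Speed limits (rad/s): [2.22, 2.22, 2.79, 3.14, 3.14, 3.14].

### API

Orientations are given as [roll, pitch, yaw] about the fixed x, y, z axes, in that order (R = Rz(yaw) Ry(pitch) Rx(roll)).
In Python, from cell import state, read_camera, job_done, grip_depth gives the robot as it stands.
- The arm moves only by the tool drive_tool, never from a script. Its argument "targets" is a list of rows, each an object with "jaw": the opening, from 0 (shut) to 1 (fully open); "travel": the shift along the tool's x, y, z in m, a list of three; "twist": the turn about the tool's z in rad. In form: [{"jaw": jaw, "travel": [tx, ty, tz], "twist": twist}, ...]. A call has 1 to 8 rows; each row is the pose to reach, as a shift and turn from the pose commanded when the call began, along the tool's axes at that moment; what a row does not reach only later rows make up. A row lasts 1/12 s, in which the tool goes at most 41.7 mm and 7.16 degrees, less where a joint would pass 70% of its speed; a pose out of reach is approached as far as the arm can. A call with a gripper value outside its range is refused whole. The fingers move at their own pace and stop on an object; the grip force is fixed at half the most. Time passes only in rows, so rows that repeat a pose let the fingers close. It gives the time, the measured TCP pose, the force, the opening and the grip force at its end, in the units of the state.
- state(): the state, without advancing time (a new reading comes with each control period).
- read_camera(name): name is "side" or "top" or "wrist"; returns a dict with "frame" (400x640x3 uint8, red, green, blue), "fx", "fy", "cx", "cy" (pixels), "R" (3x3) and "t" (3): a world point X has camera coordinates R X + t. Camera axes: x right, y down, z forward; pixel columns grow to the right and rows downward; lengths in mm; the calibration is good to about 2 mm. The wrist camera is an equidistant fisheye: a pixel r from the principal point sees the ray r / f radians off the axis. A picture is of the moment at which its call begins. There is no depth.
- job_done(): hands the job in; it is judged then, once.
The state is a dict: "t": time; "joints": joint angles; "qvel": joint speeds; "tau": joint torques, N m; "eef_pos": TCP position; "tcp_rot": TCP orientation; "ft_force": force on the tool from outside, world axes, zero at the start; "moment": the same for the moment, N m; "opening": opening from 0.0 (shut) to 1.0 (fully open); "grip_force": force on a finger pad.
Only numpy, scipy, OpenCV 4.12 (cv2) and the standard library are available. Lean on these libraries where they do the work, as an engineer would, in place of code of your own. Each camera call takes 0.05 s, during which the arm holds its last target. There are 200 camera calls.

### The job

Each of the two closed cardboard cartons on the bench is either full of fasteners or empty, and only the weight tells; either, both or neither may be full. Take one carton at a time: lift one of its ends slightly, leaving the other end on the bench, to feel its weight, then put it away flat on the bottom of the grey stock crate if it is full or of the low steel tray if it is empty, before you lift an end of the other. Keep the cartons the right way up, set them down rather than drop them, and leave the wrench and the grease tin where they are.

Things in the scene. Friction and masses are not known exactly. Their poses are not given: they have to be found in the camera images.
- carton_1: One of two identical shut, stiff cardboard cartons, 120 x 64 x 60 mm (own x, y, z), origin at the centre of the underside, z up. Lies with its length across the bench (world y, up to 0.4 rad off). Grip it across its 64 mm width, near an end or at the middle. Full it weighs 0.65 to 0.95 kg, empty 0.08 to 0.14 kg, balanced at its middle either way; its name tells nothing of its weight.
- carton_2: The same in every way, at least 140 mm behind or before the other. Gripped firmly, a carton does not swing in the fingers: to raise only one end (8 to 12 mm is plenty), the hand turns with it about the far end's bottom edge. Closing fingers may press it on the bench by some newtons: raise the hand up to 1 mm more to undo that; then the held end bears 3.5 to 9.5 N if full, up to 1.6 N if empty.
- carton_1_end_a (a point): Middle of the bottom edge of carton_1 at its +x end, 60 mm from its origin; at bench height while the carton lies flat.
- carton_1_end_b (a point): Middle of the bottom edge of carton_1 at its -x end, 60 mm from its origin; at bench height while the carton lies flat.
- carton_2_end_a (a point): Middle of the bottom edge of carton_2 at its +x end, 60 mm from its origin; at bench height while the carton lies flat.
- carton_2_end_b (a point): Middle of the bottom edge of carton_2 at its -x end, 60 mm from its origin; at bench height while the carton lies flat.
- stock_crate: Open grey plastic crate for full cartons, fixed left or right of the cartons, 300 x 200 x 75 mm (own x, y, z), with a lip 4 mm wide outside the rim; walls and bottom 4 mm thick. Origin at the centre of its underside, z up. Two cartons fit side by side, lengths along its y, middles at x = -68 and +68 mm, with room for the fingers.
- steel_tray: Low sheet steel tray for empty cartons, fixed on the side opposite the crate, 300 x 200 mm (own x, y), rim 25 mm high (28 mm over the rolled edge), walls and bottom 4 mm thick, a bail handle at each short end. Origin at the centre of its underside, z up. Two cartons fit as in the crate.
- bench: The bench with its grey top at z = 0, fixed.
- grease_tin: Bystander: round tin of grease with a lid, 70 mm across and 75 mm tall, standing beyond the cartons. Origin at the centre of its foot.
- wrench: Bystander: wrench 190 mm long, lying between the robot and the cartons. Origin under its middle.
Things that resemble listed ones, but are neither listed nor needed, are in the scene too. What is shaped like the carton_1 but purple or red is not meant. Leave any purple look-alike of the carton_2 alone.

How it is judged:
By the outcome, as a careful person would: the job done as asked, in the order asked, and still so for the second after the job is handed in, with the robot touching nothing.
It also fails if it takes over 58 s, if anything falls off the work surface, if the arm or the gripper's body presses on something with over 40 N, if the wrist force passes 120 N, or if a joint passes its speed limit or range.

## Working session

There is one attempt and no reset: what is moved stays moved. The work goes in short steps, Python scripts to look and compute and a tool call to move; the robot and the scene stay as the last step left them, time stands still between calls to the robot, and variables do not carry over. Pictures are saved under pics/ and viewed, at most 10 in all, crops included, and the job is handed in when it is done.

Besides the shell and the picture viewer there is one more tool, called after "Request:" by a JSON object that holds its "api" and its "payload". drive_tool: Moves the arm, as the interface text tells. Its arguments: {"type":"object","properties":{"targets":{"type":"array"}},"required":["targets"]}

```bash
mkdir -p pics; ls
python3 - <<'E'
from cell import *
import cv2
print(state(), grip_depth)
for n in("side","top"):
    c=read_camera(n); cv2.imwrite(f"pics/{n}0.png",c["frame"][:,:,::-1]); print(n,{k:v for k,v in c.items() if k!="frame"})
E
```

```text
pics
{'t': 0.0, 'joints': array([-1.38459148e+00,  4.91524378e-01,  1.55945029e+00, -1.83988759e-06,
        1.09170312e+00, -1.05601436e-01]), 'qvel': array([-0.00071238,  0.00069626, -0.0001485 , -0.00044695, -0.00070973,
        0.00226268]), 'tau': array([-2.92660872e-03, -6.12653732e+01, -2.58177173e+01,  6.92073698e-02,
        4.82775585e-02, -9.58350097e-05]), 'eef_pos': array([ 179.77200574, -598.30670375,  192.78333024]), 'tcp_rot': array([-3.14051339e+00, -1.12756650e-04,  2.91807067e-01]), 'ft_force': array([ 0.02393853, -0.42019096,  0.03676096]), 'moment': array([ 0.01392687, -0.01224035, -0.02684238]), 'grip_force': 0.0, 'opening': 0.9991947356257675} 18.8
side {'fx': 404.15294570205674, 'fy': 404.15294570205674, 'cx': 319.5079886986398, 'cy': 200.24300653606247, 'R': array([[-9.95257500e-01, -9.72734651e-02, -6.17889444e-04],
       [-7.04577579e-02,  7.25241891e-01, -6.84879482e-01],
       [ 6.70687197e-02, -6.81587906e-01, -7.28656101e-01]]), 't': array([ 503.56322608,   51.79027499, 1232.88095879])}
top {'fx': 448.18803545419144, 'fy': 448.18803545419144, 'cx': 322.4165104208615, 'cy': 196.86271095002812, 'R': array([[ 0.01578513, -0.99977143,  0.01441928],
       [-0.99728013, -0.01678088, -0.07176865],
       [ 0.07199422, -0.01324719, -0.99731707]]), 't': array([ -24.27800709,  494.6996617 , 1225.12420996])}
```

View pics/top0.png

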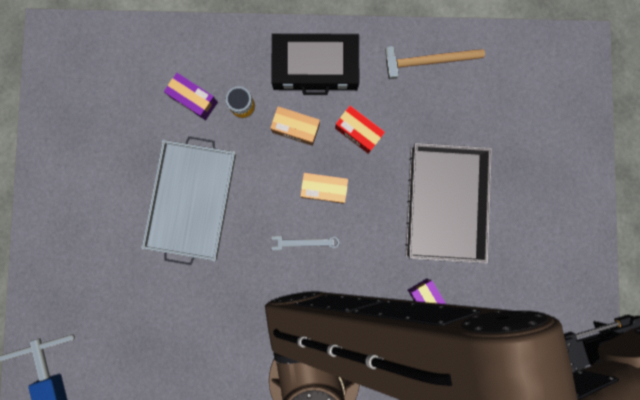

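View pics/side0.png

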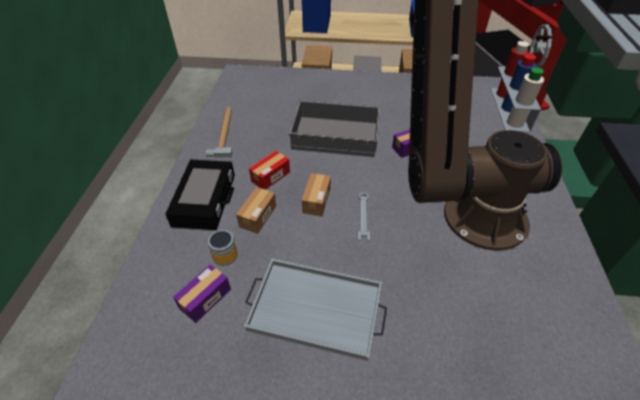

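Top view: the tan cartons are at (325,188) and (296,125). Look-alikes are red at (360,129) and purple at (190,95) and (427,293). The crate is at (450,203), the tray at (189,200), the tin at (239,99), the wrench at (306,242). In the side view the tan cartons are at (317,194) and (257,210), red is at (270,169). I choose the two tan ones; one close crop to check, with masks.

```bash
cat > h.py <<'E'
import numpy as np, cv2
from cell import *
def ray(c,uv):
    d=np.array([(uv[0]-c["cx"])/c["fx"],(uv[1]-c["cy"])/c["fy"],1.]); R=np.array(c["R"])
    return -R.T@c["t"], R.T@d
def onz(c,uv,z):
    o,d=ray(c,uv); return o+d*(z-o[2])/d[2]
def tri(c1,u1,c2,u2):
    o1,d1=ray(c1,u1);o2,d2=ray(c2,u2)
    s=np.linalg.lstsq(np.c_[d1,-d2],o2-o1,rcond=None)[0]
    a,b=o1+s[0]*d1,o2+s[1]*d2; return (a+b)/2,np.linalg.norm(a-b)
def blobs(f,lo,hi,amin=150):
    m=cv2.inRange(cv2.cvtColor(f,cv2.COLOR_RGB2HSV),lo,hi)
    m=cv2.morphologyEx(m,cv2.MORPH_CLOSE,np.ones((3,3)))
    return m,[k for k in cv2.findContours(m,cv2.RETR_EXTERNAL,cv2.CHAIN_APPROX_NONE)[0] if cv2.contourArea(k)>amin]
E
python3 - <<'E'
from h import *
T=read_camera("top");S=read_camera("side")
a=cv2.resize(T["frame"][90:220,250:400],None,fx=4,fy=4,interpolation=2)[:,:,::-1]
b=cv2.resize(S["frame"][140:270,220:350],None,fx=4,fy=4,interpolation=2)[:,:,::-1]
a=a[:,:400];b=b[:,:400]
cv2.imwrite("pics/crop.png",np.hstack([a,b]))
for n,c in(("top",T),("side",S)):
    hsv=cv2.cvtColor(c["frame"],cv2.COLOR_RGB2HSV)
    m,k=blobs(c["frame"],(6,60,60),(28,255,255),100)
    for q in k:
        r=cv2.minAreaRect(q); print(n,np.round(r[0]),np.round(r[1]),round(r[2]),cv2.contourArea(q))
for uv in((310,183),(325,188),(313,193),(325,198),(450,203),(189,200)): print(uv,cv2.cvtColor(T["frame"],cv2.COLOR_RGB2HSV)[uv[1],uv[0]])
for uv in((317,183),(310,205),(330,195),(305,190)): print(uv,cv2.cvtColor(S["frame"],cv2.COLOR_RGB2HSV)[uv[1],uv[0]])
E
```

```text
top [624. 391.] [16. 29.] 90 266.5
top [346. 389.] [23. 21.] 17 219.5
top [304. 380.] [39. 70.] 90 1611.0
top [628. 362.] [10. 21.] 90 119.0
top [524. 369.] [76. 93.] 80 5847.0
top [426. 295.] [23.  8.] 59 142.5
top [324. 188.] [45. 25.] 8 1066.5
top [360. 127.] [45. 10.] 37 399.0
top [295. 125.] [46. 27.] 18 1140.0
top [189.  94.] [47.  8.] 33 340.0
top [441.  58.] [ 9. 88.] 83 696.0
side [199. 287.] [ 8. 52.] 47 358.0
side [225. 256.] [16. 26.] 72 229.0
side [485. 226.] [85. 38.] 10 852.5
side [498. 205.] [49. 14.] 2 180.5
side [256. 209.] [29. 47.] 34 1055.0
side [315. 194.] [24. 43.] 16 860.0
side [267. 164.] [10. 38.] 49 203.0
side [483. 158.] [43. 26.] 76 611.5
side [520. 152.] [68. 28.] 17 257.5
side [225. 127.] [ 7. 41.] 11 230.5
side [348.  41.] [129.  59.] 2 4282.0
side [442.  14.] [29. 15.] 90 158.0
(310, 183) [ 26  82 233]
(325, 188) [ 26  79 233]
(313, 193) [  9   8 215]
(325, 198) [ 17 102 229]
(450, 203) [174   8 161]
(189, 200) [104  31 173]
(317, 183) [ 17 119 193]
(310, 205) [ 17 124  82]
(330, 195) [125  13 115]
(305, 190) [ 13 109 157]
```

View pics/crop.png

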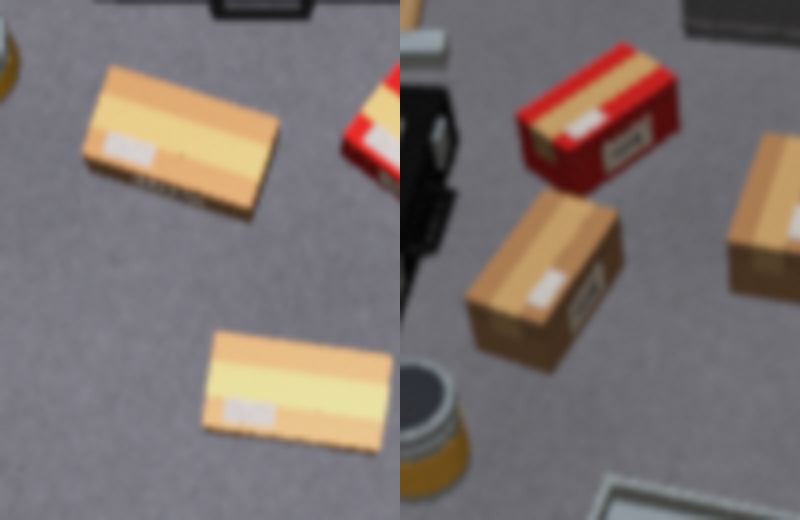

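The crop shows two plain tan cartons with a yellow band (top (295,125), (324,188)), clearly distinct from red. Now measuring their top faces in two views, with a look at crate and tray for corners.

Run:
```python
from h import *
T=read_camera("top");S=read_camera("side")
def quads(c,vmin,boxes):
    out=[]
    f=c["frame"];hsv=cv2.cvtColor(f,cv2.COLOR_RGB2HSV)
    for (x,y) in boxes:
        m=np.zeros(f.shape[:2],np.uint8)
        w=cv2.inRange(hsv,(6,0,vmin),(179,255,255)); m[y-30:y+30,x-33:x+33]=w[y-30:y+30,x-33:x+33]
        m&=cv2.inRange(hsv,(0,45,0),(30,255,255))
        m=cv2.morphologyEx(m,cv2.MORPH_CLOSE,np.ones((3,3)))
        k=max(cv2.findContours(m,0,1)[0],key=cv2.contourArea);h=cv2.convexHull(k)
        q=cv2.approxPolyN(h,4).reshape(4,2).astype(float) if hasattr(cv2,'approxPolyN') else cv2.boxPoints(cv2.minAreaRect(h))
        out.append((q,cv2.contourArea(h)))
    return out
qt=quads(T,165,[(324,188),(295,125)]);qs=quads(S,128,[(315,194),(256,209)])
for (a,A),(b,B) in zip(qt,qs):
    print("top",a.tolist(),A,"side",b.tolist(),B)
    W=np.array([onz(T,p,60)[:2] for p in a]); 
    print("W60",W.round(1).tolist(), "mean",W.mean(0).round(1))
    r=cv2.minAreaRect(W.astype(np.float32));print(r)
    # match corners by nearest predicted, triangulate
    for p in a:
        X=min((tri(T,p,S,s) for s in b),key=lambda z:z[1]); print(X[0].round(1),round(X[1],1))
    print("centre",tri(T,a.mean(0),S,b.mean(0)))
def crop(c,x,y,w,h,k): return cv2.resize(c["frame"][y:y+h,x:x+w],(400,300),interpolation=2)[:,:,::-1]
g=np.vstack([np.hstack([crop(T,110,130,180,135,3),crop(T,360,135,180,135,3)]),np.hstack([crop(S,230,240,180,135,3),crop(S,260,70,180,135,3)])])
cv2.imwrite("pics/bins.png",g)
```

```text
top [[348.0, 178.0], [345.0, 203.0], [299.0, 196.0], [303.0, 172.0]] 1095.0 side [[331.0, 175.0], [322.0, 204.0], [301.0, 199.0], [310.0, 172.0]] 595.5
W60 [[544.0, -83.7], [476.5, -76.4], [493.3, 47.1], [558.1, 37.6]] mean [518.  -18.8]
((518.5098266601562, -19.21009063720703), (124.6215591430664, 67.84699249267578), 82.28778076171875)
[544.1 -83.5  61.9] 0.6
[476.7 -76.3  61.7] 0.6
[493.7  47.1  58.5] 0.6
[557.5  37.5  63.4] 0.3
centre (array([518.27141663, -18.82773344,  59.27483007]), np.float64(0.5721616330402504))
top [[320.0, 119.0], [312.0, 142.0], [269.0, 128.0], [277.0, 105.0]] 1053.0 side [[274.0, 192.0], [255.0, 221.0], [235.0, 213.0], [256.0, 186.0]] 659.5
W60 [[703.7, -5.8], [640.1, 14.8], [676.3, 131.8], [740.0, 111.6]] mean [690.   63.1]
((689.9686279296875, 63.00965881347656), (123.27349090576172, 66.82256317138672), 72.80108642578125)
[702.8  -5.8  61.1] 1.2
[641.2  14.9  61.5] 2.7
[676.5 131.8  59.7] 0.3
[738.8 111.2  64. ] 0.1
centre (array([690.56189297,  63.18426855,  59.48136701]), np.float64(0.958831122773145))
```

View pics/bins.png

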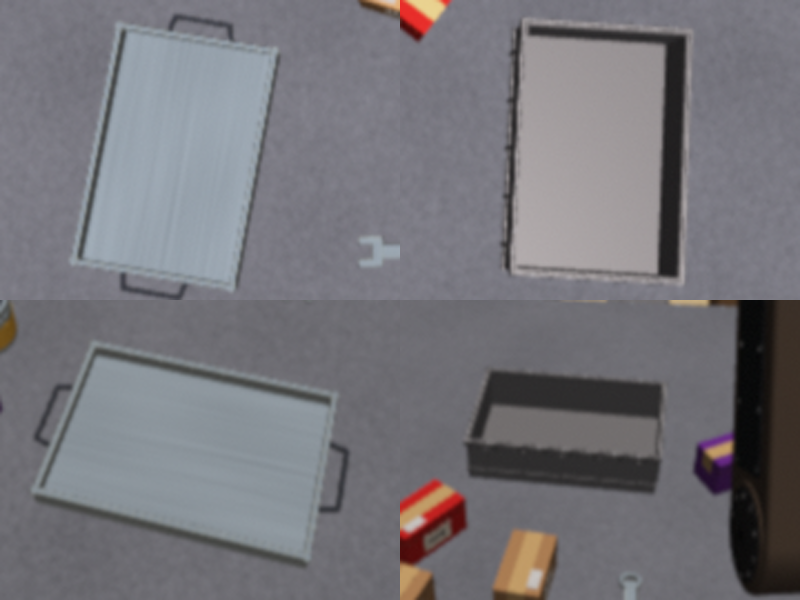

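Bins: the tray has rim corners at crop (118,24), (278,48), (236,290), (73,262). The crate has rim corners at crop (523,20), (691,34), (682,283), (511,275). Both are matched in the side view, triangulating now.

Run:
```python
from h import *
T=read_camera("top");S=read_camera("side");k=180/400
def go(n,tp,so,to,ss,z,zfloor):
    P=[]
    for a,b in zip(tp,ss):
        u=np.array(to)+np.array(a)*k; v=np.array(so)+np.array(b)*k
        X,e=tri(T,u,S,v); P.append(onz(T,u,z)); print(n,X.round(1),round(e,1),P[-1].round(1),onz(S,v,z).round(1))
    P=np.array(P); Q=np.array([onz(S,np.array(so)+np.array(b)*k,z) for b in ss])
    for p in(P,Q):
        d=(p[0]+p[1]-p[2]-p[3])/2; print(n,"centre",p.mean(0).round(1),"len",np.linalg.norm(d),"ang",np.arctan2(d[1],d[0]), "wid",np.linalg.norm(p[0]+p[3]-p[1]-p[2])/2)
go("tray",[(118,24),(278,48),(236,290),(73,262)],(230,240),(110,130),[(36,193),(95,44),(337,95),(306,263)],28,4)
go("crate",[(123,20),(291,34),(282,283),(111,275)],(260,70),(360,135),[(67,142),(88,71),(262,84),(261,160)],75,4)
o=np.array(state()["eef_pos"]);print(o,state()["tcp_rot"])
```

```text
tray [642.  428.7  20.7] 2.9 [642.1 426.4  28. ] [638.8 432.1  28. ]
tray [614.7 228.9  17.5] 5.3 [615.6 227.2  28. ] [609.8 236.2  28. ]
tray [315.8 272.   16.1] 0.6 [316.3 269.5  28. ] [317.5 279.5  28. ]
tray [347.9 474.   14.5] 2.4 [347.3 468.9  28. ] [350.2 479.5  28. ]
tray centre [480.3 348.   28. ] len 300.0788946091533 ang -0.14181210576193293 wid 201.36603853866725
tray centre [479.1 356.8  28. ] len 294.03945061856854 ang -0.15477300924912546 wid 200.2911222217927
crate [ 636.2 -263.4   68.5] 4.0 [ 636.9 -262.    75. ] [ 632.6 -254.7   75. ]
crate [ 627.2 -469.8   63.3] 2.7 [ 623.6 -465.2   75. ] [ 625.8 -452.4   75. ]
crate [ 327.6 -454.2   67. ] 5.4 [ 325.4 -451.1   75. ] [ 331.1 -442.    75. ]
crate [ 331.6 -249.7   66.7] 0.7 [ 331.8 -248.    75. ] [ 332.9 -239.2   75. ]
crate centre [ 479.4 -356.6   75. ] len 302.0216805110226 ang -0.04648252438467092 wid 203.4371992783031
crate centre [ 480.6 -347.1   75. ] len 297.46631987814726 ang -0.04345258252587271 wid 200.30058994777062
[ 179.80805013 -598.55122861  193.27083539] [-3.14149396e+00 -2.33162017e-05  2.91747889e-01]
```

```bash
cat > g.py <<'E'
import sys,numpy as np
from cell import state
s=state();p=np.array(s["eef_pos"]);r=s["tcp_rot"];y=r[2]
print("t%.2f pos"%s["t"],p.round(1),"rot",np.round(r,3),"F",np.round(s["ft_force"],2),"M",np.round(s["moment"],3),"op %.4f grip %.1f"%(s["opening"],s["grip_force"]))
for a in sys.argv[1:]:
    x,yy,z,w=map(float,a.split(","));d=np.array([x,yy,z])-p
    tw=(y-w+np.pi)%(2*np.pi)-np.pi
    print(a,"travel",np.round([np.cos(y)*d[0]+np.sin(y)*d[1],np.sin(y)*d[0]-np.cos(y)*d[1],-d[2]],1),"twist",round(tw,3))
E
python3 g.py 526.5,42.5,120,1.44
```

```text
t0.40 pos [ 179.8 -598.6  193.3] rot [-3.141 -0.     0.292] F [ 0.53 -0.17 -0.3 ] M [ 0.047  0.012 -0.007] op 1.0022 grip 0.0
526.5,42.5,120,1.44 travel [ 516.4 -514.2   73.3] twist -1.148
```

Request:
{"api": "drive_tool", "payload": {"targets": [{"jaw": 1, "travel": [0.258, -0.257, 0], "twist": -0.8}, {"jaw": 1, "travel": [0.258, -0.257, 0], "twist": -0.8}, {"jaw": 1, "travel": [0.258, -0.257, 0], "twist": -0.8}, {"jaw": 1, "travel": [0.258, -0.257, 0], "twist": -0.8}, {"jaw": 1, "travel": [0.258, -0.257, 0], "twist": -0.8}, {"jaw": 1, "travel": [0.258, -0.257, 0], "twist": -0.8}, {"jaw": 1, "travel": [0.258, -0.257, 0], "twist": -0.8}, {"jaw": 1, "travel": [0.258, -0.257, 0], "twist": -0.8}]}}

```text
t: 1.07
eef_pos: [338.8, -303.6, 193.5]
tcp_rot: [3.141, 0.0, 1.095]
ft_force: [1.7, -0.9, -0.2]
opening: 1.002
grip_force: 0.0
```

```bash
python3 g.py 526.5,42.5,120,1.44
```

```text
t1.07 pos [ 338.8 -303.6  193.5] rot [3.141 0.    1.095] F [ 1.7  -0.87 -0.17] M [-0.057 -0.138 -0.017] op 1.0023 grip 0.0
526.5,42.5,120,1.44 travel [393.6   8.3  73.5] twist -0.345
```

Request:
{"api": "drive_tool", "payload": {"targets": [{"jaw": 1, "travel": [0.393, 0.008, 0.073], "twist": -0.347}, {"jaw": 1, "travel": [0.393, 0.008, 0.073], "twist": -0.347}, {"jaw": 1, "travel": [0.393, 0.008, 0.073], "twist": -0.347}, {"jaw": 1, "travel": [0.393, 0.008, 0.073], "twist": -0.347}, {"jaw": 1, "travel": [0.393, 0.008, 0.073], "twist": -0.347}, {"jaw": 1, "travel": [0.393, 0.008, 0.073], "twist": -0.347}, {"jaw": 1, "travel": [0.393, 0.008, 0.073], "twist": -0.347}, {"jaw": 1, "travel": [0.393, 0.008, 0.073], "twist": -0.347}]}}

```text
t: 1.73
eef_pos: [496.0, -15.6, 132.3]
tcp_rot: [3.141, 0.0, 1.439]
ft_force: [1.4, 0.5, 1.2]
opening: 1.001
grip_force: 0.0
```

```bash
python3 - <<'E'
from h import *
c=read_camera("wrist");cv2.imwrite("pics/w1.png",c["frame"][:,:,::-1]);print({k:v for k,v in c.items() if k!="frame"})
E
python3 g.py 526.5,42.5,120,1.44
```

```text
{'fx': 309.70691628693146, 'fy': 309.70691628693146, 'cx': 324.0904181256643, 'cy': 201.62095254243113, 'R': array([[ 9.91340226e-01, -1.31316580e-01,  7.15325450e-04],
       [-1.26973838e-01, -9.57137794e-01,  2.60316898e-01],
       [-3.34992597e-02, -2.58153440e-01, -9.65522968e-01]]), 't': array([-494.52205041,   34.83893802,  343.15065293])}
t1.78 pos [498.2 -10.8 131.1] rot [ 3.141e+00 -1.000e-03  1.441e+00] F [-1.12  2.86 -1.68] M [ 0.081 -0.016  0.014] op 1.0016 grip 0.0
526.5,42.5,120,1.44 travel [56.5 21.2 11.1] twist 0.001
```

View pics/w1.png

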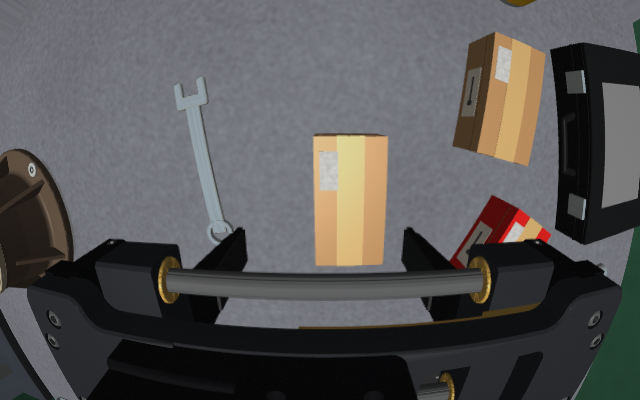

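The wrist view shows the near tan carton between the fingers: top corners at (314,136), (387,136), (384,265), (316,265). Checking these on z=60.

Run:
```python
import numpy as np
from h import *
R=np.array([[ 9.91340226e-01, -1.31316580e-01,  7.15325450e-04],[-1.26973838e-01, -9.57137794e-01,  2.60316898e-01],[-3.34992597e-02, -2.58153440e-01, -9.65522968e-01]]);t=np.array([-494.52205041,34.83893802,343.15065293])
for u in((314,136),(387,136),(384,265),(316,265)):
    a=np.array([u[0]-324.09,u[1]-201.62]);r=np.hypot(*a);th=r/309.707
    d=R.T@np.r_[np.sin(th)*a/r,np.cos(th)];o=-R.T@t
    print((o+d*(60-o[2])/d[2]).round(1))
```

```text
[496.1  44.7  60. ]
[557.9  37.3  60. ]
[545.6 -83.   60. ]
[481.3 -73.6  60. ]
```

Request:
{"api": "drive_tool", "payload": {"targets": [{"jaw": 1, "travel": [0.056, 0.021, 0.035], "twist": -0.004}, {"jaw": 1, "travel": [0.056, 0.021, 0.035], "twist": -0.004}, {"jaw": 1, "travel": [0.056, 0.021, 0.035], "twist": -0.004}, {"jaw": 1, "travel": [0.056, 0.021, 0.035], "twist": -0.004}, {"jaw": 1, "travel": [0.056, 0.021, 0.035], "twist": -0.004}]}}

```text
t: 2.2
eef_pos: [523.3, 34.8, 97.7]
tcp_rot: [-3.142, 0.0, 1.443]
ft_force: [-0.3, -0.2, 1.2]
opening: 1.0
grip_force: 0.0
```

```bash
python3 g.py 527.1,42.7,52,1.445
```

```text
t2.20 pos [523.3  34.8  97.7] rot [-3.142  0.     1.443] F [-0.26 -0.21  1.22] M [-0.106 -0.053 -0.018] op 1.0005 grip 0.0
527.1,42.7,52,1.445 travel [ 8.3  2.8 45.7] twist -0.002
```

Request:
{"api": "drive_tool", "payload": {"targets": [{"jaw": 1, "travel": [0.008, 0.003, 0.01], "twist": 0}, {"jaw": 1, "travel": [0.008, 0.003, 0.03], "twist": 0}, {"jaw": 0.8, "travel": [0.008, 0.003, 0.046], "twist": 0}, {"jaw": 0.75, "travel": [0.008, 0.003, 0.046], "twist": 0}, {"jaw": 0.72, "travel": [0.008, 0.003, 0.046], "twist": 0}, {"jaw": 0.7, "travel": [0.008, 0.003, 0.046], "twist": 0}, {"jaw": 0.69, "travel": [0.008, 0.003, 0.046], "twist": 0}, {"jaw": 0.69, "travel": [0.008, 0.003, 0.046], "twist": 0}]}}

```text
t: 2.87
eef_pos: [527.9, 42.5, 52.3]
tcp_rot: [3.14, -0.0, 1.443]
ft_force: [-0.2, 0.1, 0.6]
opening: 0.698
grip_force: 0.0
```

```bash
python3 g.py 527.1,42.7,52,1.445
```

```text
t2.87 pos [527.9  42.5  52.3] rot [ 3.14  -0.     1.443] F [-0.22  0.08  0.63] M [ 0.008 -0.082 -0.029] op 0.6977 grip 0.0
527.1,42.7,52,1.445 travel [ 0.1 -0.8  0.3] twist -0.002
```

Request:
{"api": "drive_tool", "payload": {"targets": [{"jaw": 0.68, "travel": [0, 0, 0], "twist": 0}, {"jaw": 0.672, "travel": [0, 0, 0], "twist": 0}, {"jaw": 0.672, "travel": [0, 0, 0], "twist": 0}, {"jaw": 0.672, "travel": [0, 0, 0], "twist": 0}]}}

```text
t: 3.2
eef_pos: [527.5, 42.6, 51.6]
tcp_rot: [3.141, 0.0, 1.443]
ft_force: [0.9, 0.7, -0.3]
opening: 0.673
grip_force: 0.0
```

Request:
{"api": "drive_tool", "payload": {"targets": [{"jaw": 0.665, "travel": [0, 0, 0], "twist": 0}, {"jaw": 0.665, "travel": [0, 0, 0], "twist": 0}, {"jaw": 0.665, "travel": [0, 0, 0], "twist": 0}, {"jaw": 0.665, "travel": [0, 0, 0], "twist": 0}]}}

```text
t: 3.53
eef_pos: [527.5, 42.7, 51.4]
tcp_rot: [-3.142, 0.0, 1.443]
ft_force: [0.2, 0.0, 0.4]
opening: 0.668
grip_force: 0.0
```

Request:
{"api": "drive_tool", "payload": {"targets": [{"jaw": 0.655, "travel": [0, 0, 0], "twist": 0}, {"jaw": 0.655, "travel": [0, 0, 0], "twist": 0}, {"jaw": 0.655, "travel": [0, 0, 0], "twist": 0}]}}

```text
t: 3.78
eef_pos: [527.4, 42.6, 51.5]
tcp_rot: [3.142, 0.0, 1.443]
ft_force: [-0.3, 0.3, 0.2]
opening: 0.658
grip_force: 0.0
```

Request:
{"api": "drive_tool", "payload": {"targets": [{"jaw": 0.645, "travel": [0, 0, 0], "twist": 0}, {"jaw": 0.645, "travel": [0, 0, 0], "twist": 0}, {"jaw": 0.645, "travel": [0, 0, 0], "twist": 0}]}}

```text
t: 4.03
eef_pos: [527.4, 42.7, 51.4]
tcp_rot: [3.142, 0.0, 1.443]
ft_force: [-0.1, 0.5, 0.2]
opening: 0.645
grip_force: 0.0
```

Run:
```python
from h import *
c=read_camera("wrist");s=read_camera("side")
a=cv2.resize(c["frame"][60:340,150:500],(500,400))
b=cv2.resize(s["frame"][130:230,280:355],(300,400),interpolation=2)
cv2.imwrite("pics/w2.png",np.hstack([a,b])[:,:,::-1])
```

```text
(no output)
```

View pics/w2.png

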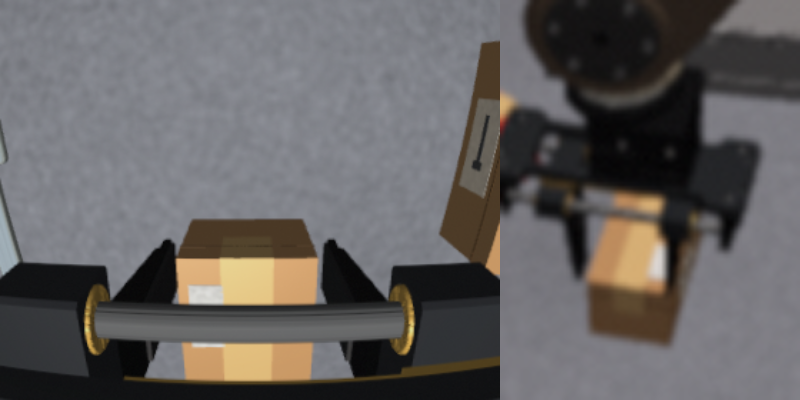

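The wrist and side views show the fingers flanking the +y end of the near carton (crop edges 178–316, fingertips 168/328), with a few mm gap still on each side. I'll keep closing gently.

Request:
{"api": "drive_tool", "payload": {"targets": [{"jaw": 0.63, "travel": [0, 0, 0], "twist": 0}, {"jaw": 0.63, "travel": [0, 0, 0], "twist": 0}]}}

```text
t: 4.3
eef_pos: [527.4, 42.6, 51.4]
tcp_rot: [3.142, 0.0, 1.443]
ft_force: [0.6, -1.1, 0.3]
opening: 0.63
grip_force: 0.0
```

Request:
{"api": "drive_tool", "payload": {"targets": [{"jaw": 0.615, "travel": [0, 0, 0], "twist": 0}, {"jaw": 0.615, "travel": [0, 0, 0], "twist": 0}]}}

```text
t: 4.47
eef_pos: [527.4, 42.6, 51.5]
tcp_rot: [3.142, 0.0, 1.443]
ft_force: [0.3, -0.1, -0.8]
opening: 0.619
grip_force: 0.0
```

Request:
{"api": "drive_tool", "payload": {"targets": [{"jaw": 0.6, "travel": [0, 0, 0], "twist": 0}, {"jaw": 0.6, "travel": [0, 0, 0], "twist": 0}]}}

```text
t: 4.63
eef_pos: [527.4, 42.6, 51.4]
tcp_rot: [-3.142, 0.0, 1.443]
ft_force: [-0.7, -0.0, 0.5]
opening: 0.602
grip_force: 0.0
```

Request:
{"api": "drive_tool", "payload": {"targets": [{"jaw": 0.585, "travel": [0, 0, 0], "twist": 0}, {"jaw": 0.585, "travel": [0, 0, 0], "twist": 0}]}}

```text
t: 4.8
eef_pos: [527.5, 42.6, 51.4]
tcp_rot: [3.142, 0.0, 1.443]
ft_force: [0.3, -0.2, -0.9]
opening: 0.587
grip_force: 0.0
```

Request:
{"api": "drive_tool", "payload": {"targets": [{"jaw": 0.56, "travel": [0, 0, 0], "twist": 0}, {"jaw": 0.56, "travel": [0, 0, 0], "twist": 0}, {"jaw": 0.56, "travel": [0, 0, 0], "twist": 0}]}}

```text
t: 5.05
eef_pos: [527.4, 42.7, 51.4]
tcp_rot: [-3.142, 0.0, 1.443]
ft_force: [-0.0, -0.4, 0.7]
opening: 0.561
grip_force: 0.0
```

Request:
{"api": "drive_tool", "payload": {"targets": [{"jaw": 0.54, "travel": [0, 0, 0], "twist": 0}, {"jaw": 0.54, "travel": [0, 0, 0], "twist": 0}]}}

```text
t: 5.22
eef_pos: [527.4, 42.6, 51.4]
tcp_rot: [-3.142, 0.0, 1.443]
ft_force: [0.2, -0.1, -0.2]
opening: 0.538
grip_force: 0.0
```

Request:
{"api": "drive_tool", "payload": {"targets": [{"jaw": 0.52, "travel": [0, 0, 0], "twist": 0}, {"jaw": 0.52, "travel": [0, 0, 0], "twist": 0}]}}

```text
t: 5.38
eef_pos: [527.4, 42.6, 51.4]
tcp_rot: [-3.142, 0.0, 1.443]
ft_force: [-0.1, 0.2, 0.8]
opening: 0.521
grip_force: 0.0
```

Run:
```python
from h import *
c=read_camera("wrist")
a=cv2.resize(c["frame"][200:330,240:400],(640,520),interpolation=2)
cv2.imwrite("pics/w3.png",a[:,:,::-1])
```

```text
(no output)
```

View pics/w3.png

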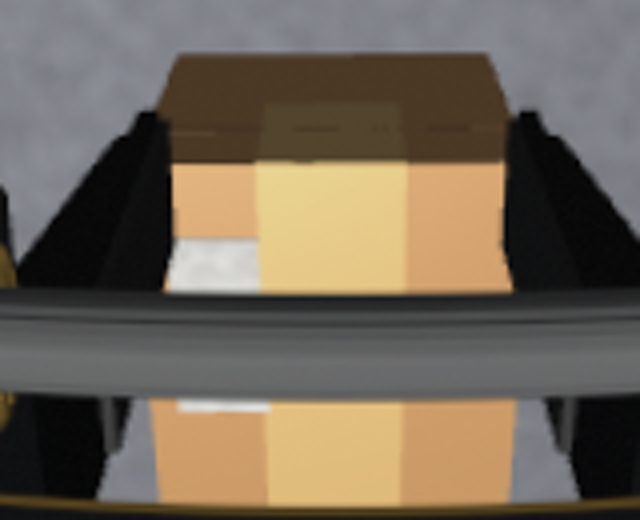

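The crop shows the fingers almost flush with the carton sides (columns 172 and 505). I'll close in smaller steps.

Request:
{"api": "drive_tool", "payload": {"targets": [{"jaw": 0.508, "travel": [0, 0, 0], "twist": 0}, {"jaw": 0.508, "travel": [0, 0, 0], "twist": 0}]}}

```text
t: 5.6
eef_pos: [527.4, 42.6, 51.5]
tcp_rot: [3.142, 0.0, 1.443]
ft_force: [-0.5, -0.4, 0.8]
opening: 0.51
grip_force: 0.0
```

Request:
{"api": "drive_tool", "payload": {"targets": [{"jaw": 0.498, "travel": [0, 0, 0], "twist": 0}, {"jaw": 0.498, "travel": [0, 0, 0], "twist": 0}]}}

```text
t: 5.77
eef_pos: [527.4, 42.6, 51.4]
tcp_rot: [3.142, 0.0, 1.443]
ft_force: [0.3, 0.8, 0.0]
opening: 0.499
grip_force: 0.0
```

Request:
{"api": "drive_tool", "payload": {"targets": [{"jaw": 0.488, "travel": [0, 0, 0], "twist": 0}, {"jaw": 0.488, "travel": [0, 0, 0], "twist": 0}]}}

```text
t: 5.93
eef_pos: [527.4, 42.6, 51.4]
tcp_rot: [-3.142, 0.0, 1.443]
ft_force: [-0.0, 0.1, -0.3]
opening: 0.488
grip_force: 0.0
```

Request:
{"api": "drive_tool", "payload": {"targets": [{"jaw": 0.478, "travel": [0, 0, 0], "twist": 0}, {"jaw": 0.478, "travel": [0, 0, 0], "twist": 0}]}}

```text
t: 6.1
eef_pos: [527.4, 42.6, 51.4]
tcp_rot: [3.142, 0.0, 1.443]
ft_force: [-0.7, 0.9, -0.0]
opening: 0.482
grip_force: 0.0
```

Request:
{"api": "drive_tool", "payload": {"targets": [{"jaw": 0.468, "travel": [0, 0, 0], "twist": 0}, {"jaw": 0.468, "travel": [0, 0, 0], "twist": 0}, {"jaw": 0.468, "travel": [0, 0, 0], "twist": 0}]}}

```text
t: 6.35
eef_pos: [527.4, 42.7, 51.5]
tcp_rot: [3.142, 0.0, 1.443]
ft_force: [-0.7, 0.3, 0.8]
opening: 0.471
grip_force: 0.0
```

Request:
{"api": "drive_tool", "payload": {"targets": [{"jaw": 0.455, "travel": [0, 0, 0], "twist": 0}, {"jaw": 0.455, "travel": [0, 0, 0], "twist": 0}, {"jaw": 0.455, "travel": [0, 0, 0], "twist": 0}]}}

```text
t: 6.6
eef_pos: [527.4, 42.6, 51.5]
tcp_rot: [3.142, 0.0, 1.443]
ft_force: [0.3, -0.7, 0.4]
opening: 0.458
grip_force: 0.0
```

Request:
{"api": "drive_tool", "payload": {"targets": [{"jaw": 0.44, "travel": [0, 0, 0], "twist": 0}, {"jaw": 0.44, "travel": [0, 0, 0], "twist": 0}, {"jaw": 0.44, "travel": [0, 0, 0], "twist": 0}]}}

```text
t: 6.85
eef_pos: [527.4, 42.6, 51.4]
tcp_rot: [3.142, 0.0, 1.443]
ft_force: [-0.0, 0.4, 0.3]
opening: 0.44
grip_force: 0.0
```

```bash
cat >> h.py <<'E'
def wproj(c,X):
    p=np.array(c["R"])@np.array(X)+c["t"];a=np.arctan2(np.hypot(p[0],p[1]),p[2]);return np.array([c["cx"],c["cy"]])+c["fx"]*a*p[:2]/np.hypot(*p[:2])
def wray(c,u,z):
    a=np.array([u[0]-c["cx"],u[1]-c["cy"]]);r=np.hypot(*a);th=r/c["fx"];R=np.array(c["R"])
    d=R.T@np.r_[np.sin(th)*a/r,np.cos(th)];o=-R.T@c["t"]; return o+d*(z-o[2])/d[2]
E
python3 - <<'E'
from h import *
c=read_camera("wrist");s=state();p=np.array(s["eef_pos"]);y=s["tcp_rot"][2]
print("cam",-np.array(c["R"]).T@c["t"],p)
tx=np.array([np.cos(y),np.sin(y),0]);ty=np.array([np.sin(y),-np.cos(y),0])
for a in(-10,10):
  for b in(-1,1):
    for h in (0,20): print(a,b,h,wproj(c,p+a*tx+b*ty*s["opening"]*47.5+[0,0,h]).round())
for u in((275,240.5),(371,240.5),(283,215)): print(u,wray(c,u,60).round(1),wray(c,u,0).round(1))
cv2.imwrite("pics/w4.png",cv2.resize(c["frame"][160:330,220:420],(800,600))[:,:,::-1])
E
```

```text
cam [537.45140186 115.22583039 241.77981416] [527.45059128  42.6409952   51.44765191]
-10 -1 0 [292. 248.]
-10 -1 20 [289. 261.]
-10 1 0 [354. 248.]
-10 1 20 [357. 261.]
10 -1 0 [291. 219.]
10 -1 20 [288. 230.]
10 1 0 [355. 219.]
10 1 20 [358. 230.]
(275, 240.5) [496.9  45.1  60. ] [483.5  22.    0. ]
(371, 240.5) [557.6  37.3  60. ] [564.3  11.6   0. ]
(283, 215) [504.9  61.4  60. ] [494.2  43.6   0. ]
```

View pics/w4.png

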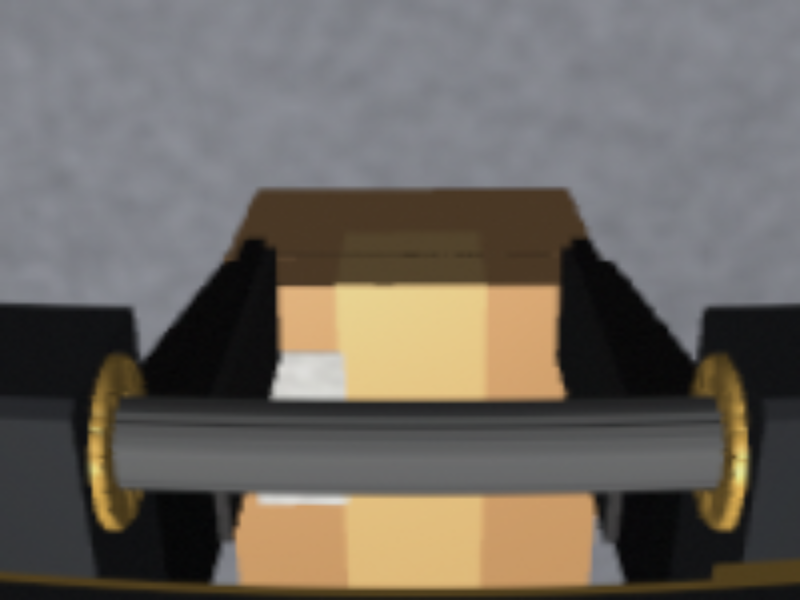

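The view shows the fingers (columns 277/562) narrower than the carton and in front of its top face, so they passed over the carton. Their tips sit about 15–18 mm above the reported TCP (projected vs seen row 219 → 228). Nothing was touched. I'll reopen, go lower, and close gently.

Request:
{"api": "drive_tool", "payload": {"targets": [{"jaw": 0.85, "travel": [0, 0, 0], "twist": 0}, {"jaw": 0.85, "travel": [0, 0, 0], "twist": 0}, {"jaw": 0.85, "travel": [0, 0, 0], "twist": 0}, {"jaw": 0.85, "travel": [0, 0, 0], "twist": 0}, {"jaw": 0.85, "travel": [0, 0, 0], "twist": 0}, {"jaw": 0.85, "travel": [0, 0, 0.01], "twist": 0}, {"jaw": 0.85, "travel": [0, 0, 0.017], "twist": 0}, {"jaw": 0.85, "travel": [0, 0, 0.017], "twist": 0}]}}

```text
t: 7.57
eef_pos: [526.6, 42.6, 32.7]
tcp_rot: [-3.139, 0.0, 1.443]
ft_force: [-1.4, -0.2, -0.6]
opening: 0.844
grip_force: 0.0
```

Request:
{"api": "drive_tool", "payload": {"targets": [{"jaw": 0.69, "travel": [0, 0, 0], "twist": 0}, {"jaw": 0.69, "travel": [0, 0, 0], "twist": 0}, {"jaw": 0.69, "travel": [0, 0, 0], "twist": 0}, {"jaw": 0.69, "travel": [0, 0, 0], "twist": 0}]}}

```text
t: 7.9
eef_pos: [527.6, 42.6, 34.6]
tcp_rot: [3.141, 0.0, 1.443]
ft_force: [-0.1, 0.8, -0.4]
opening: 0.693
grip_force: 0.1
```

Request:
{"api": "drive_tool", "payload": {"targets": [{"jaw": 0.672, "travel": [0, 0, 0], "twist": 0}, {"jaw": 0.672, "travel": [0, 0, 0], "twist": 0}, {"jaw": 0.672, "travel": [0, 0, 0], "twist": 0}]}}

```text
t: 8.15
eef_pos: [527.4, 42.7, 34.6]
tcp_rot: [3.142, 0.0, 1.443]
ft_force: [-1.3, 0.7, 0.8]
opening: 0.67
grip_force: 0.4
```

Request:
{"api": "drive_tool", "payload": {"targets": [{"jaw": 0.665, "travel": [0, 0, 0], "twist": 0}, {"jaw": 0.665, "travel": [0, 0, 0], "twist": 0}, {"jaw": 0.665, "travel": [0, 0, 0], "twist": 0}]}}

```text
t: 8.4
eef_pos: [527.4, 42.7, 34.6]
tcp_rot: [3.142, 0.0, 1.443]
ft_force: [-1.2, 0.1, 2.5]
opening: 0.663
grip_force: 14.5
```

Request:
{"api": "drive_tool", "payload": {"targets": [{"jaw": 0.655, "travel": [0, 0, 0], "twist": 0}, {"jaw": 0.655, "travel": [0, 0, 0], "twist": 0}, {"jaw": 0.655, "travel": [0, 0, 0], "twist": 0}]}}

```text
t: 8.65
eef_pos: [527.4, 42.7, 34.6]
tcp_rot: [3.142, 0.0, 1.443]
ft_force: [-1.5, 0.4, 5.2]
opening: 0.66
grip_force: 32.5
```

Request:
{"api": "drive_tool", "payload": {"targets": [{"jaw": 0.667, "travel": [0, 0, 0], "twist": 0}, {"jaw": 0.667, "travel": [0, 0, 0], "twist": 0}, {"jaw": 0.667, "travel": [0, 0, 0], "twist": 0}]}}

```text
t: 8.9
eef_pos: [527.4, 42.7, 34.5]
tcp_rot: [-3.142, 0.0, 1.443]
ft_force: [-1.1, 1.4, 5.6]
opening: 0.668
grip_force: 11.4
```

Request:
{"api": "drive_tool", "payload": {"targets": [{"jaw": 0.667, "travel": [0, 0, -0.001], "twist": 0}, {"jaw": 0.667, "travel": [0, 0, -0.001], "twist": 0}, {"jaw": 0.667, "travel": [0, 0, -0.001], "twist": 0}]}}

```text
t: 9.15
eef_pos: [527.5, 42.6, 35.3]
tcp_rot: [3.141, 0.0, 1.443]
ft_force: [-0.7, 0.4, -0.9]
opening: 0.669
grip_force: 11.0
```

Request:
{"api": "drive_tool", "payload": {"targets": [{"jaw": 0.667, "travel": [0, 0, -0.001], "twist": 0}, {"jaw": 0.667, "travel": [0, 0, -0.001], "twist": 0}, {"jaw": 0.667, "travel": [0, 0, -0.001], "twist": 0}]}}

```text
t: 9.4
eef_pos: [527.5, 42.6, 36.4]
tcp_rot: [3.141, 0.0, 1.443]
ft_force: [0.0, 0.2, -0.5]
opening: 0.668
grip_force: 11.0
```

Request:
{"api": "drive_tool", "payload": {"targets": [{"jaw": 0.671, "travel": [0, 0, 0], "twist": 0}, {"jaw": 0.671, "travel": [0, 0, 0], "twist": 0}]}}

```text
t: 9.57
eef_pos: [527.5, 42.6, 36.4]
tcp_rot: [3.142, 0.0, 1.443]
ft_force: [0.1, 0.3, -0.9]
opening: 0.672
grip_force: 4.1
```

Request:
{"api": "drive_tool", "payload": {"targets": [{"jaw": 0.671, "travel": [0, 0, -0.002], "twist": 0}, {"jaw": 0.671, "travel": [0, 0, -0.002], "twist": 0}, {"jaw": 0.671, "travel": [0, 0, -0.002], "twist": 0}]}}

```text
t: 9.82
eef_pos: [527.5, 42.7, 38.6]
tcp_rot: [3.141, 0.0, 1.443]
ft_force: [0.1, 0.6, 0.4]
opening: 0.676
grip_force: 3.7
```

```bash
cat > fz.py <<'E'
from h import *
F=[];M=[]
for i in range(4):
    c=read_camera("side" if i%2 else "wrist"); s=state();F.append(s["ft_force"]);M.append(s["moment"])
print("F",np.mean(F,0).round(2),"M",np.mean(M,0).round(3),"grip",s["grip_force"],"op",s["opening"],s["eef_pos"])
E
python3 fz.py
python3 - <<'E'
from h import *
s=read_camera("side");t=read_camera("top")
cv2.imwrite("pics/s5.png",cv2.resize(s["frame"][165:225,290:350],(600,600),interpolation=2)[:,:,::-1])
E
```

```text
F [-0.37 -0.01 -0.64] M [ 0.031 -0.109  0.001] grip 3.6910736840218306 op 0.6719489225622346 [527.48368494  42.66891836  38.4613586 ]
```

View pics/s5.png

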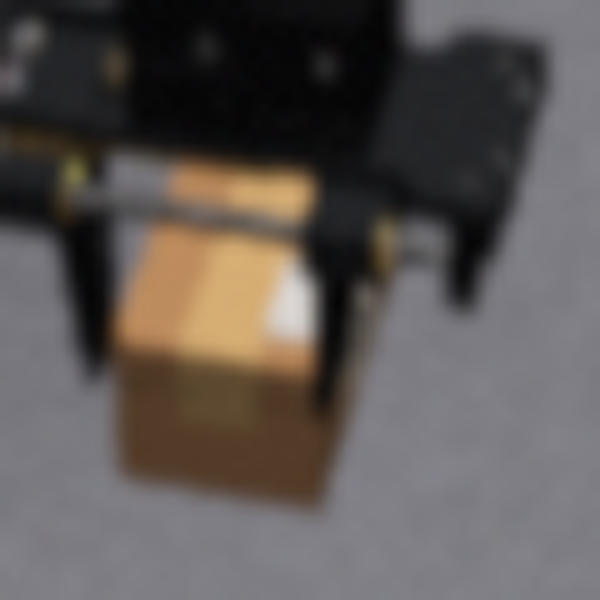

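The side crop shows the fingers on the +y end (tips at crop (95,375)/(325,405)), gripping it lightly. I'll raise more, along the arc.

Request:
{"api": "drive_tool", "payload": {"targets": [{"jaw": 0.671, "travel": [-0.0005, 0, -0.001], "twist": 0}, {"jaw": 0.671, "travel": [-0.001, 0, -0.002], "twist": 0}, {"jaw": 0.671, "travel": [-0.0015, 0, -0.003], "twist": 0}, {"jaw": 0.671, "travel": [-0.002, 0, -0.004], "twist": 0}, {"jaw": 0.671, "travel": [-0.0025, 0, -0.005], "twist": 0}, {"jaw": 0.671, "travel": [-0.003, 0, -0.006], "twist": 0}, {"jaw": 0.671, "travel": [-0.003, 0, -0.006], "twist": 0}]}}

```text
t: 10.7
eef_pos: [527.1, 39.6, 44.7]
tcp_rot: [3.141, 0.0, 1.443]
ft_force: [0.2, -0.4, -0.7]
opening: 0.669
grip_force: 3.7
```

```bash
python3 fz.py; python3 fz.py
python3 - <<'E'
from h import *
S=read_camera("side");W=read_camera("wrist")
g0=cv2.cvtColor(cv2.imread("pics/side0.png"),cv2.COLOR_BGR2GRAY);g1=cv2.cvtColor(S["frame"],cv2.COLOR_RGB2GRAY)
for x in range(303,322,3):
    f=lambda g:(lambda d:(d*np.arange(d.size)).sum()/d.sum()+203)(np.abs(np.gradient(g[203:222,x].astype(float)))**2)
    print(x,round(f(g0),2),round(f(g1),2))
cv2.imwrite("pics/w6.png",np.hstack([cv2.resize(S["frame"][165:225,290:350],(400,400),interpolation=2),cv2.resize(W["frame"][200:330,260:390],(400,400),interpolation=2)])[:,:,::-1])
# predicted bottom edge px shift for 10mm
for z in(0,10):
    p=S["R"]@np.array([526,40.5,z])+S["t"];print(z,S["fy"]*p[1]/p[2]+S["cy"])
E
```

```text
F [ 0.14  0.03 -0.39] M [ 0.003 -0.088  0.009] grip 3.670949419029057 op 0.6728490380603938 [527.08251621  39.68103427  44.46179916]
F [ 0.54  0.23 -0.57] M [ 0.066 -0.094  0.025] grip 3.671784200705588 op 0.6725449201430093 [527.07971885  39.69054773  44.42060017]
303 212.88 211.24
306 213.41 211.82
309 213.76 211.63
312 213.68 212.37
315 212.29 213.14
318 209.97 213.86
321 208.54 212.29
0 214.61066589228417
10 212.4511439816705
```

View pics/w6.png

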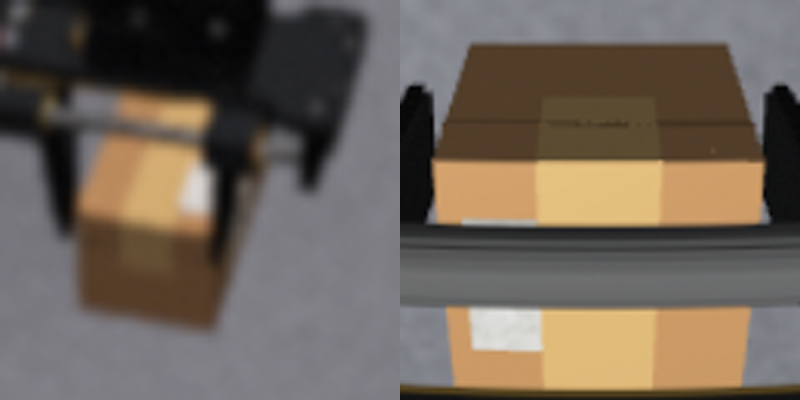

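Run:
```python
from h import *
W=read_camera("wrist");W4=dict(W);d=np.array([527.45059128,42.6409952,51.44765191])-state()["eef_pos"]
W4["t"]=W["t"]-np.array(W["R"])@d   # same orientation, camera shifted by d
print("check",-np.array(W4["R"]).T@W4["t"])
u4={"end":(320,160+283/3.53),"label_a":(295,160+352/3.53),"label_b":(295,160+503/3.53)}
obs={"end":200+160/3.08,"label_a":200+218/3.08,"label_b":200+350/3.08}
far=-18.8-59.5
for k,u in u4.items():
    X=wray(W4,u,60)
    r=lambda P:round(wproj(W,P)[1],1)
    L=X[1]-far;th=9/119.
    tilt=[X[0],far+L*np.cos(th)-60*np.sin(th),L*np.sin(th)+60*np.cos(th)]
    print(k,X.round(1),"obs",round(obs[k],1),"flat raised, moved -3",r(X+[0,-3,9]),"flat raised",r(X+[0,0,9]),"tilt",r(tilt),"tilt slid +2",r(np.array(tilt)+[0,2,0]))
```

```text
check [537.44679787 115.24055398 241.76835624]
end [525.5  41.9  60. ] obs 251.9 flat raised, moved -3 250.5 flat raised 245.8 tilt 253.3 tilt slid +2 250.2
label_a [507.5  30.2  60. ] obs 270.8 flat raised, moved -3 271.2 flat raised 266.8 tilt 273.1 tilt slid +2 270.2
label_b [501.9  -2.9  60. ] obs 313.6 flat raised, moved -3 315.8 flat raised 312.2 tilt 314.9 tilt slid +2 312.5
```

Row spacing (end to label 61.7 px: tilt predicts 61.6, flat lift 65.3) shows the end is up about 9 mm with the far end still down. The load is about 0.5 N, so this carton is empty. I'll set it down and regrip at the middle.

Request:
{"api": "drive_tool", "payload": {"targets": [{"jaw": 0.671, "travel": [0.001, 0, 0.003], "twist": 0}, {"jaw": 0.671, "travel": [0.002, 0, 0.006], "twist": 0}, {"jaw": 0.671, "travel": [0.003, 0, 0.009], "twist": 0}, {"jaw": 0.671, "travel": [0.003, 0, 0.01], "twist": 0}, {"jaw": 0.671, "travel": [0.003, 0, 0.01], "twist": 0}, {"jaw": 0.85, "travel": [0.003, 0, 0.01], "twist": 0}, {"jaw": 0.85, "travel": [0.003, 0, 0.01], "twist": 0}, {"jaw": 0.85, "travel": [0.003, 0, 0.01], "twist": 0}]}}

```text
t: 11.92
eef_pos: [527.5, 42.6, 34.5]
tcp_rot: [3.141, 0.0, 1.443]
ft_force: [0.3, -0.7, -0.8]
opening: 0.818
grip_force: 0.0
```

Request:
{"api": "drive_tool", "payload": {"targets": [{"jaw": 0.85, "travel": [-0.015, 0, 0], "twist": 0}, {"jaw": 0.85, "travel": [-0.035, 0, 0], "twist": 0}, {"jaw": 0.85, "travel": [-0.055, 0, 0.005], "twist": 0}, {"jaw": 0.85, "travel": [-0.062, 0, 0.014], "twist": 0}, {"jaw": 0.75, "travel": [-0.062, 0, 0.014], "twist": 0}, {"jaw": 0.65, "travel": [-0.062, 0, 0.014], "twist": 0}, {"jaw": 0.65, "travel": [-0.062, 0, 0.014], "twist": 0}, {"jaw": 0.6, "travel": [-0.062, 0, 0.014], "twist": 0}]}}

```text
t: 12.58
eef_pos: [519.7, -18.1, 20.6]
tcp_rot: [3.141, 0.0, 1.444]
ft_force: [-0.1, 0.1, -2.4]
opening: 0.671
grip_force: 30.0
```

```bash
python3 g.py; python3 fz.py
```

```text
t12.58 pos [519.7 -18.1  20.6] rot [3.141 0.    1.444] F [-0.12  0.13 -2.42] M [-0.001 -0.106 -0.008] op 0.6708 grip 30.0
F [ 0.09 -0.18 -1.84] M [-0.03  -0.087  0.003] grip 29.998688623309135 op 0.6687208153897705 [519.5688357  -18.39676002  20.54383028]
```

Request:
{"api": "drive_tool", "payload": {"targets": [{"jaw": 0.6, "travel": [0, 0, -0.01], "twist": 0}, {"jaw": 0.6, "travel": [0, 0, -0.03], "twist": 0}, {"jaw": 0.6, "travel": [0, 0, -0.055], "twist": 0}, {"jaw": 0.6, "travel": [0, 0, -0.08], "twist": 0}, {"jaw": 0.6, "travel": [0, 0, -0.08], "twist": 0}]}}

```text
t: 13.2
eef_pos: [521.4, -19.0, 105.1]
tcp_rot: [3.135, 0.0, 1.443]
ft_force: [1.3, -0.4, -0.1]
opening: 0.671
grip_force: 30.0
```

```bash
python3 fz.py;python3 g.py 547.3,340.4,100,1.429
```

```text
F [-0.72 -0.36 -1.56] M [-0.034 -0.098 -0.   ] grip 29.99844253063202 op 0.672503087070707 [519.08031987 -18.73820377 100.03946771]
t13.40 pos [519.1 -18.7 100. ] rot [-3.141  0.     1.443] F [-1.28  0.27 -1.91] M [-0.021 -0.103  0.023] op 0.6725 grip 30.0
547.3,340.4,100,1.429 travel [359.8 -17.9   0. ] twist 0.014
```

Request:
{"api": "drive_tool", "payload": {"targets": [{"jaw": 0.6, "travel": [0.02, -0.001, 0], "twist": 0}, {"jaw": 0.6, "travel": [0.055, -0.003, 0], "twist": 0}, {"jaw": 0.6, "travel": [0.095, -0.005, 0], "twist": 0}, {"jaw": 0.6, "travel": [0.135, -0.007, 0], "twist": 0}, {"jaw": 0.6, "travel": [0.175, -0.009, 0], "twist": 0.007}, {"jaw": 0.6, "travel": [0.215, -0.011, 0], "twist": 0.014}, {"jaw": 0.6, "travel": [0.255, -0.013, 0], "twist": 0.014}, {"jaw": 0.6, "travel": [0.29, -0.015, 0], "twist": 0.014}]}}

```text
t: 14.07
eef_pos: [540.9, 273.1, 99.1]
tcp_rot: [-3.14, 0.001, 1.429]
ft_force: [-0.6, -0.7, -1.6]
opening: 0.671
grip_force: 30.0
```

```bash
python3 g.py 547.3,340.4,100,1.429
```

```text
t14.07 pos [540.9 273.1  99.1] rot [-3.140e+00  1.000e-03  1.429e+00] F [-0.6  -0.68 -1.64] M [-0.01  -0.094  0.012] op 0.6710 grip 30.0
547.3,340.4,100,1.429 travel [67.6 -3.2 -0.9] twist 0.0
```

Request:
{"api": "drive_tool", "payload": {"targets": [{"jaw": 0.6, "travel": [0.03, -0.001, 0], "twist": 0}, {"jaw": 0.6, "travel": [0.055, -0.003, 0], "twist": 0}, {"jaw": 0.6, "travel": [0.068, -0.003, 0.01], "twist": 0}, {"jaw": 0.6, "travel": [0.068, -0.003, 0.03], "twist": 0}, {"jaw": 0.6, "travel": [0.068, -0.003, 0.05], "twist": 0}, {"jaw": 0.6, "travel": [0.068, -0.003, 0.062], "twist": 0}, {"jaw": 0.6, "travel": [0.068, -0.003, 0.068], "twist": 0}, {"jaw": 0.6, "travel": [0.068, -0.003, 0.068], "twist": 0}]}}

```text
t: 14.73
eef_pos: [547.7, 337.5, 30.4]
tcp_rot: [-3.139, 0.002, 1.428]
ft_force: [-1.3, 0.3, -1.2]
opening: 0.673
grip_force: 30.0
```

```bash
python3 g.py 547.3,340.4,24.6,1.429
```

```text
t14.73 pos [547.7 337.5  30.4] rot [-3.139e+00  2.000e-03  1.428e+00] F [-1.3   0.35 -1.23] M [-0.034 -0.047 -0.048] op 0.6728 grip 30.0
547.3,340.4,24.6,1.429 travel [ 2.9 -0.8  5.8] twist -0.001
```

Request:
{"api": "drive_tool", "payload": {"targets": [{"jaw": 0.6, "travel": [0.002, 0, 0.002], "twist": 0}, {"jaw": 0.6, "travel": [0.002, 0, 0.004], "twist": 0}, {"jaw": 0.6, "travel": [0.002, 0, 0.005], "twist": 0}, {"jaw": 0.6, "travel": [0.002, 0, 0.006], "twist": 0}, {"jaw": 0.6, "travel": [0.002, 0, 0.0065], "twist": 0}, {"jaw": 0.6, "travel": [0.002, 0, 0.0065], "twist": 0}, {"jaw": 0.6, "travel": [0.002, 0, 0.0065], "twist": 0}]}}

```text
t: 15.32
eef_pos: [548.7, 340.4, 26.1]
tcp_rot: [3.141, -0.0, 1.429]
ft_force: [-0.3, 0.4, -0.4]
opening: 0.669
grip_force: 30.0
```

```bash
python3 g.py 547.3,340.4,24.6,1.429
```

```text
t15.32 pos [548.7 340.4  26.1] rot [ 3.141 -0.     1.429] F [-0.34  0.43 -0.37] M [-0.027 -0.064 -0.012] op 0.6685 grip 30.0
547.3,340.4,24.6,1.429 travel [-0.2 -1.4  1.5] twist -0.0
```

Request:
{"api": "drive_tool", "payload": {"targets": [{"jaw": 0.6, "travel": [0, 0, 0.0008], "twist": 0}, {"jaw": 0.6, "travel": [0, 0, 0.0014], "twist": 0}, {"jaw": 0.6, "travel": [0, 0, 0.0017], "twist": 0}, {"jaw": 0.6, "travel": [0, 0, 0.0017], "twist": 0}]}}

```text
t: 15.65
eef_pos: [548.7, 340.4, 24.5]
tcp_rot: [3.141, -0.0, 1.429]
ft_force: [-1.1, -0.8, 4.2]
opening: 0.671
grip_force: 30.0
```

Request:
{"api": "drive_tool", "payload": {"targets": [{"jaw": 0.72, "travel": [0, 0, 0], "twist": 0}, {"jaw": 0.82, "travel": [0, 0, 0], "twist": 0}, {"jaw": 0.82, "travel": [0, 0, 0], "twist": 0}, {"jaw": 0.82, "travel": [0, 0, -0.02], "twist": 0}, {"jaw": 0.82, "travel": [0, 0, -0.055], "twist": 0}, {"jaw": 1, "travel": [0, 0, -0.09], "twist": 0}, {"jaw": 1, "travel": [0, 0, -0.12], "twist": 0}, {"jaw": 1, "travel": [0, 0, -0.12], "twist": 0}]}}

```text
t: 16.32
eef_pos: [550.8, 341.6, 150.4]
tcp_rot: [3.134, -0.005, 1.429]
ft_force: [-0.1, 0.4, -0.0]
opening: 0.964
grip_force: 0.0
```

```bash
python3 - <<'E'
from h import *
T=read_camera("top")
for q in blobs(T["frame"],(6,60,165),(28,255,255),300)[1]:
    r=cv2.minAreaRect(q)
    for z in (60,64):
        W=np.array([onz(T,p,z)[:2] for p in cv2.boxPoints(r)],np.float32);m=cv2.minAreaRect(W)
        print(np.round(r[0]),z,np.round(m[0],1),np.round(m[1]),round(m[2]*np.pi/180,3))
E
python3 g.py 705,115,120,1.271 660,-30,120,1.271
```

```text
[194. 175.] 60 [545.4 327.9] [98. 66.] 1.427
[194. 175.] 64 [544.9 326.8] [97. 65.] 1.427
[360. 127.] 60 [ 682.8 -114.1] [123.  28.] 0.937
[360. 127.] 64 [ 681.9 -113.7] [122.  27.] 0.937
[295. 124.] 60 [689.8  62.9] [122.  65.] 1.274
[295. 124.] 64 [688.8  62.7] [122.  65.] 1.274
[188.  93.] 60 [767.5 353.2] [122.  23.] 1.009
[188.  93.] 64 [766.3 352. ] [122.  23.] 1.009
[441.  57.] 60 [ 883.6 -336. ] [ 19. 241.] 0.13
[441.  57.] 64 [ 882.  -334.9] [ 19. 241.] 0.13
t16.37 pos [549.8 341.1 147.4] rot [ 3.137e+00 -3.000e-03  1.429e+00] F [ 0.48 -0.45 -0.57] M [-0.045 -0.074  0.014] op 0.9863 grip 0.0
705,115,120,1.271 travel [-201.8  185.6   27.4] twist 0.158
660,-30,120,1.271 travel [-351.8  161.6   27.4] twist 0.158
```

Request:
{"api": "drive_tool", "payload": {"targets": [{"jaw": 1, "travel": [-0.02, 0.02, 0], "twist": 0.02}, {"jaw": 1, "travel": [-0.046, 0.044, 0], "twist": 0.05}, {"jaw": 1, "travel": [-0.073, 0.07, 0], "twist": 0.08}, {"jaw": 1, "travel": [-0.1, 0.097, 0], "twist": 0.11}, {"jaw": 1, "travel": [-0.127, 0.123, 0.005], "twist": 0.14}, {"jaw": 1, "travel": [-0.154, 0.149, 0.015], "twist": 0.158}, {"jaw": 1, "travel": [-0.18, 0.174, 0.03], "twist": 0.158}, {"jaw": 1, "travel": [-0.194, 0.188, 0.045], "twist": 0.158}]}}

```text
t: 17.03
eef_pos: [708.7, 118.2, 97.2]
tcp_rot: [-3.141, 0.001, 1.268]
ft_force: [1.0, 0.5, -0.0]
opening: 1.001
grip_force: 0.0
```

Request:
{"api": "drive_tool", "payload": {"targets": [{"jaw": 1, "travel": [0, 0, 0], "twist": 0}, {"jaw": 1, "travel": [0, 0, 0], "twist": 0}]}}

```text
t: 17.2
eef_pos: [706.6, 120.8, 96.7]
tcp_rot: [-3.138, 0.001, 1.269]
ft_force: [-0.8, 0.3, -0.3]
opening: 0.999
grip_force: 0.0
```

```bash
python3 - <<'E'
from h import *
c=read_camera("wrist")
m,k=blobs(c["frame"],(6,60,140),(28,255,255),800)
for q in k:
    x,y,w,h=cv2.boundingRect(q);r=cv2.minAreaRect(q);print((x,y,w,h),cv2.contourArea(q),np.round(cv2.boxPoints(r)).tolist())
    q=cv2.approxPolyDP(cv2.convexHull(q),4,True).reshape(-1,2)
    for u in q: print(u,wray(c,u,60).round(1))
E
python3 g.py 708.5,122.4,34.6,1.271
```

```text
(290, 300, 74, 29) 1852.5 [[290.0, 300.0], [363.0, 300.0], [363.0, 328.0], [290.0, 328.0]]
[363 300] [716.6  37.7  60. ]
[361 325] [708.2  11.1  60. ]
[292 328] [647.   26.4  60. ]
[290 300] [656.2  56.5  60. ]
(285, 215, 83, 59) 4520.0 [[285.0, 215.0], [367.0, 215.0], [367.0, 273.0], [285.0, 273.0]]
[367 216] [739.  111.3  60. ]
[364 272] [724.3  64.7  60. ]
[288 272] [664.2  83.3  60. ]
[285 216] [678.4 130.1  60. ]
(62, 0, 54, 113) 4864.5 [[59.0, 0.0], [109.0, -3.0], [117.0, 109.0], [67.0, 112.0]]
[109   0] [582.9 366.7  60. ]
[115  92] [569.4 277.2  60. ]
[ 68 112] [506.2 287.2  60. ]
[63  0] [524.3 407.6  60. ]
t17.25 pos [706.6 121.9  98. ] rot [-3.14e+00  1.00e-03  1.27e+00] F [ 0.41 -0.78  0.13] M [-0.001 -0.045  0.05 ] op 1.0022 grip 0.0
708.5,122.4,34.6,1.271 travel [ 1.   1.7 63.4] twist -0.001
```

Request:
{"api": "drive_tool", "payload": {"targets": [{"jaw": 0.9, "travel": [0.001, 0.002, 0.015], "twist": 0}, {"jaw": 0.85, "travel": [0.001, 0.002, 0.04], "twist": 0}, {"jaw": 0.82, "travel": [0.001, 0.002, 0.058], "twist": 0}, {"jaw": 0.77, "travel": [0.001, 0.002, 0.0635], "twist": 0}, {"jaw": 0.72, "travel": [0.001, 0.002, 0.0635], "twist": 0}, {"jaw": 0.69, "travel": [0.001, 0.002, 0.0635], "twist": 0}, {"jaw": 0.68, "travel": [0.001, 0.002, 0.0635], "twist": 0}, {"jaw": 0.68, "travel": [0.001, 0.002, 0.0635], "twist": 0}]}}

```text
t: 17.92
eef_pos: [709.6, 122.7, 37.0]
tcp_rot: [3.141, -0.001, 1.271]
ft_force: [-1.8, 2.2, 0.7]
opening: 0.68
grip_force: 1.2
```

Request:
{"api": "drive_tool", "payload": {"targets": [{"jaw": 0.67, "travel": [0, 0, 0], "twist": 0}, {"jaw": 0.67, "travel": [0, 0, 0], "twist": 0}, {"jaw": 0.669, "travel": [0, 0, 0], "twist": 0}, {"jaw": 0.669, "travel": [0, 0, 0], "twist": 0}, {"jaw": 0.669, "travel": [0, 0, 0], "twist": 0}]}}

```text
t: 18.33
eef_pos: [709.4, 122.4, 36.5]
tcp_rot: [3.142, -0.0, 1.271]
ft_force: [-3.4, 3.6, 5.6]
opening: 0.669
grip_force: 4.8
```

Request:
{"api": "drive_tool", "payload": {"targets": [{"jaw": 0.669, "travel": [0, 0, -0.001], "twist": 0}, {"jaw": 0.669, "travel": [0, 0, -0.001], "twist": 0}, {"jaw": 0.669, "travel": [0, 0, -0.001], "twist": 0}]}}

```text
t: 18.58
eef_pos: [709.6, 122.1, 36.6]
tcp_rot: [3.141, -0.0, 1.271]
ft_force: [-0.2, 2.2, -0.3]
opening: 0.669
grip_force: 4.7
```

Request:
{"api": "drive_tool", "payload": {"targets": [{"jaw": 0.669, "travel": [0, 0, -0.001], "twist": 0}, {"jaw": 0.669, "travel": [0, 0, -0.001], "twist": 0}, {"jaw": 0.669, "travel": [0, 0, -0.001], "twist": 0}]}}

```text
t: 18.83
eef_pos: [709.4, 121.8, 37.4]
tcp_rot: [-3.141, 0.0, 1.271]
ft_force: [-0.2, 0.5, -5.1]
opening: 0.67
grip_force: 4.5
```

```bash
python3 fz.py; python3 g.py
```

```text
F [-0.17 -0.18 -4.98] M [ 0.011 -0.001 -0.075] grip 4.469838961958885 op 0.6676613432172869 [709.36324554 121.85920656  37.47942229]
t19.03 pos [709.4 121.9  37.5] rot [-3.141e+00  1.000e-03  1.271e+00] F [-0.51 -1.3  -4.4 ] M [-0.086 -0.028 -0.065] op 0.6677 grip 4.5
```

Load is 5 N at the lifted end, so the second carton is full. I'll tighten the grip somewhat and complete the small end lift on the arc.

Request:
{"api": "drive_tool", "payload": {"targets": [{"jaw": 0.664, "travel": [0, 0, 0], "twist": 0}, {"jaw": 0.664, "travel": [0, 0, 0], "twist": 0}, {"jaw": 0.664, "travel": [0, 0, 0], "twist": 0}]}}

```text
t: 19.28
eef_pos: [709.3, 121.9, 37.6]
tcp_rot: [-3.141, 0.0, 1.271]
ft_force: [-1.1, -0.9, -5.1]
opening: 0.667
grip_force: 9.9
```

Request:
{"api": "drive_tool", "payload": {"targets": [{"jaw": 0.664, "travel": [-0.0005, 0, -0.001], "twist": 0}, {"jaw": 0.664, "travel": [-0.001, 0, -0.002], "twist": 0}, {"jaw": 0.664, "travel": [-0.0015, 0, -0.0035], "twist": 0}, {"jaw": 0.664, "travel": [-0.002, 0, -0.005], "twist": 0}, {"jaw": 0.664, "travel": [-0.003, 0, -0.0065], "twist": 0}, {"jaw": 0.664, "travel": [-0.0035, 0, -0.008], "twist": 0}, {"jaw": 0.664, "travel": [-0.004, 0, -0.009], "twist": 0}, {"jaw": 0.664, "travel": [-0.004, 0, -0.009], "twist": 0}]}}

```text
t: 19.95
eef_pos: [708.4, 118.2, 47.1]
tcp_rot: [3.141, -0.0, 1.271]
ft_force: [-0.4, -0.3, -5.3]
opening: 0.669
grip_force: 9.9
```

```bash
python3 fz.py; python3 g.py
python3 - <<'E'
from h import *
S=read_camera("side");W=read_camera("wrist")
g0=cv2.cvtColor(cv2.imread("pics/side0.png"),cv2.COLOR_BGR2GRAY);g1=cv2.cvtColor(S["frame"],cv2.COLOR_RGB2GRAY)
# end-face bottom edge: last strong dark->bright row
for x in range(240,256,3):
    f=lambda g:(lambda d:(d*np.arange(d.size)).sum()/d.sum())(np.clip(np.gradient(g[218:242,x].astype(float)),0,None)**2)+218
    print(x,round(f(g0),2),round(f(g1),2))
for z in(0,10):
    p=S["R"]@np.array([700,120,z])+S["t"];print(z,S["fy"]*p[1]/p[2]+S["cy"])
E
```

```text
F [ 0.07 -1.01 -5.48] M [-0.107 -0.016 -0.005] grip 9.934911578893661 op 0.6653607917361531 [708.34619565 118.41415355  46.72241704]
t20.15 pos [708.3 118.4  46.7] rot [ 3.141 -0.     1.271] F [ 0.11 -0.75 -5.65] M [-0.125 -0.055  0.012] op 0.6654 grip 9.9
240 227.35 225.51
243 228.45 226.71
246 229.38 227.66
249 230.37 228.82
252 231.46 228.99
255 232.36 226.42
0 230.43505134426564
10 228.29525689162267
```

Request:
{"api": "drive_tool", "payload": {"targets": [{"jaw": 0.664, "travel": [0.001, 0, 0.002], "twist": 0}, {"jaw": 0.664, "travel": [0.0018, 0, 0.004], "twist": 0}, {"jaw": 0.664, "travel": [0.0026, 0, 0.006], "twist": 0}, {"jaw": 0.664, "travel": [0.0034, 0, 0.008], "twist": 0}, {"jaw": 0.664, "travel": [0.004, 0, 0.0095], "twist": 0}, {"jaw": 0.664, "travel": [0.004, 0, 0.0105], "twist": 0}, {"jaw": 0.664, "travel": [0.004, 0, 0.0105], "twist": 0}, {"jaw": 0.664, "travel": [0.004, 0, 0.0105], "twist": 0}]}}

```text
t: 20.92
eef_pos: [709.7, 122.4, 36.6]
tcp_rot: [3.141, -0.0, 1.271]
ft_force: [1.3, 4.9, 0.3]
opening: 0.663
grip_force: 10.5
```

```bash
python3 g.py
```

```text
t20.92 pos [709.7 122.4  36.6] rot [ 3.141 -0.     1.271] F [1.34 4.87 0.28] M [ 0.766 -0.122  0.008] op 0.6632 grip 10.5
```

Request:
{"api": "drive_tool", "payload": {"targets": [{"jaw": 0.7, "travel": [0, 0, 0], "twist": 0}, {"jaw": 0.85, "travel": [0, 0, 0], "twist": 0}, {"jaw": 0.85, "travel": [0, 0, 0], "twist": 0}, {"jaw": 0.85, "travel": [-0.015, 0, 0], "twist": 0}, {"jaw": 0.85, "travel": [-0.035, 0, 0], "twist": 0}, {"jaw": 0.85, "travel": [-0.055, 0, 0.008], "twist": 0}, {"jaw": 0.85, "travel": [-0.062, 0, 0.018], "twist": 0}, {"jaw": 0.85, "travel": [-0.062, 0, 0.021], "twist": 0}]}}

```text
t: 21.58
eef_pos: [690.0, 60.7, 13.8]
tcp_rot: [-3.14, 0.001, 1.268]
ft_force: [-1.5, 0.8, -0.6]
opening: 0.849
grip_force: 0.0
```

Request:
{"api": "drive_tool", "payload": {"targets": [{"jaw": 0.75, "travel": [0, 0, 0], "twist": 0}, {"jaw": 0.68, "travel": [0, 0, 0], "twist": 0}, {"jaw": 0.66, "travel": [0, 0, 0], "twist": 0}, {"jaw": 0.62, "travel": [0, 0, 0], "twist": 0}, {"jaw": 0.6, "travel": [0, 0, 0], "twist": 0}]}}

```text
t: 22.0
eef_pos: [691.5, 63.7, 15.5]
tcp_rot: [3.141, -0.0, 1.272]
ft_force: [1.0, 2.6, -0.4]
opening: 0.673
grip_force: 30.0
```

```bash
python3 g.py
python3 - <<'E'
from h import *
T=read_camera("top")
for q in blobs(T["frame"],(6,60,165),(28,255,255),300)[1]:
    r=cv2.minAreaRect(q);W=np.array([onz(T,p,64)[:2] for p in cv2.boxPoints(r)],np.float32);m=cv2.minAreaRect(W)
    print(np.round(r[0]),np.round(m[0],1),np.round(m[1]),round(m[2]*np.pi/180,3))
E
```

```text
t22.00 pos [691.5  63.7  15.5] rot [ 3.141 -0.     1.272] F [ 1.04  2.63 -0.36] M [ 0.378 -0.209 -0.005] op 0.6729 grip 30.0
[190. 172.] [553.6 338.1] [122.  52.] 1.435
[360. 127.] [ 681.7 -113.9] [122.  27.] 0.937
[188.  93.] [766.  352.2] [122.  22.] 1.008
[441.  57.] [ 881.7 -334.2] [ 20. 242.] 0.134
```

Request:
{"api": "drive_tool", "payload": {"targets": [{"jaw": 0.6, "travel": [0, 0, -0.005], "twist": 0}, {"jaw": 0.6, "travel": [0, 0, -0.015], "twist": 0}, {"jaw": 0.6, "travel": [0, 0, -0.03], "twist": 0}, {"jaw": 0.6, "travel": [0, 0, -0.05], "twist": 0}, {"jaw": 0.6, "travel": [0, 0, -0.075], "twist": 0}, {"jaw": 0.6, "travel": [0, 0, -0.1], "twist": 0}, {"jaw": 0.6, "travel": [0, 0, -0.115], "twist": 0}, {"jaw": 0.6, "travel": [0, 0, -0.115], "twist": 0}]}}

```text
t: 22.72
eef_pos: [692.3, 62.8, 134.3]
tcp_rot: [3.137, -0.001, 1.271]
ft_force: [0.6, 0.0, -8.1]
opening: 0.669
grip_force: 30.0
```

```bash
python3 fz.py; python3 g.py 548,-360,130,1.525
```

```text
F [ 0.2  -0.16 -9.07] M [-0.024 -0.053 -0.048] grip 29.993074759840965 op 0.6756047083321451 [690.17533333  62.83371339 128.55160331]
t22.92 pos [690.2  62.8 128.6] rot [-3.139e+00  1.000e-03  1.271e+00] F [-0.08  0.16 -9.3 ] M [-0.057 -0.003 -0.018] op 0.6756 grip 30.0
548,-360,130,1.525 travel [-446.   -10.9   -1.4] twist -0.254
```

Request:
{"api": "drive_tool", "payload": {"targets": [{"jaw": 0.6, "travel": [-0.01, 0, 0], "twist": 0}, {"jaw": 0.6, "travel": [-0.03, -0.001, 0], "twist": -0.02}, {"jaw": 0.6, "travel": [-0.06, -0.002, 0], "twist": -0.04}, {"jaw": 0.6, "travel": [-0.09, -0.002, 0], "twist": -0.06}, {"jaw": 0.6, "travel": [-0.12, -0.003, 0], "twist": -0.08}, {"jaw": 0.6, "travel": [-0.15, -0.004, 0], "twist": -0.1}, {"jaw": 0.6, "travel": [-0.18, -0.005, 0], "twist": -0.12}, {"jaw": 0.6, "travel": [-0.21, -0.005, 0], "twist": -0.14}]}}

```text
t: 23.58
eef_pos: [622.8, -137.8, 129.1]
tcp_rot: [-3.139, -0.0, 1.412]
ft_force: [0.1, 0.7, -8.3]
opening: 0.669
grip_force: 30.0
```

```bash
python3 g.py 548,-360,130,1.525
```

```text
t23.58 pos [ 622.8 -137.8  129.1] rot [-3.139 -0.     1.412] F [ 0.13  0.73 -8.3 ] M [-0.065 -0.134  0.008] op 0.6689 grip 30.0
548,-360,130,1.525 travel [-231.3  -38.7   -0.9] twist -0.113
```

Request:
{"api": "drive_tool", "payload": {"targets": [{"jaw": 0.6, "travel": [-0.03, -0.005, 0], "twist": -0.02}, {"jaw": 0.6, "travel": [-0.06, -0.01, 0], "twist": -0.04}, {"jaw": 0.6, "travel": [-0.09, -0.015, 0], "twist": -0.06}, {"jaw": 0.6, "travel": [-0.12, -0.02, 0], "twist": -0.08}, {"jaw": 0.6, "travel": [-0.15, -0.026, 0], "twist": -0.1}, {"jaw": 0.6, "travel": [-0.18, -0.031, 0], "twist": -0.112}, {"jaw": 0.6, "travel": [-0.21, -0.036, 0], "twist": -0.112}, {"jaw": 0.6, "travel": [-0.225, -0.038, 0], "twist": -0.112}]}}

```text
t: 24.25
eef_pos: [548.8, -355.7, 129.1]
tcp_rot: [-3.14, 0.0, 1.521]
ft_force: [-0.7, 0.5, -8.6]
opening: 0.67
grip_force: 30.0
```

Request:
{"api": "drive_tool", "payload": {"targets": [{"jaw": 0.6, "travel": [0, 0, 0], "twist": 0}, {"jaw": 0.6, "travel": [0, 0, 0], "twist": 0}]}}

```text
t: 24.42
eef_pos: [549.9, -353.0, 129.2]
tcp_rot: [-3.14, -0.001, 1.521]
ft_force: [0.2, 0.3, -8.8]
opening: 0.667
grip_force: 30.0
```

```bash
python3 g.py 548,-360,24,1.525
python3 - <<'E'
from h import *
# crate floor/rim re-check from saved top view: bright floor and lip against bench
g=cv2.imread("pics/top0.png");h=cv2.cvtColor(g,cv2.COLOR_BGR2HSV)
T=read_camera("top")
m=cv2.inRange(h,(0,0,135),(179,30,255));m[:,:395]=0;m[:,505:]=0;m[:135]=0;m[275:]=0
k=max(cv2.findContours(m,0,1)[0],key=cv2.contourArea);r=cv2.minAreaRect(k)
W=np.array([onz(T,p,4)[:2] for p in cv2.boxPoints(r)],np.float32);print(cv2.contourArea(k),W.round(1).tolist())
E
```

```text
t24.42 pos [ 549.9 -353.   129.2] rot [-3.140e+00 -1.000e-03  1.521e+00] F [ 0.21  0.35 -8.75] M [ 0.033 -0.151 -0.006] op 0.6669 grip 30.0
548,-360,24,1.525 travel [ -7.1  -1.6 105.2] twist -0.004
6838.0 [[316.1000061035156, -260.70001220703125], [633.7999877929688, -275.0], [626.9000244140625, -517.0999755859375], [308.70001220703125, -498.3999938964844]]
```

Request:
{"api": "drive_tool", "payload": {"targets": [{"jaw": 0.6, "travel": [-0.004, -0.001, 0.005], "twist": -0.003}, {"jaw": 0.6, "travel": [-0.006, -0.001, 0.02], "twist": -0.003}, {"jaw": 0.6, "travel": [-0.006, -0.001, 0.04], "twist": -0.003}, {"jaw": 0.6, "travel": [-0.006, -0.001, 0.06], "twist": -0.003}, {"jaw": 0.6, "travel": [-0.006, -0.001, 0.08], "twist": -0.003}, {"jaw": 0.6, "travel": [-0.006, -0.001, 0.095], "twist": -0.003}, {"jaw": 0.6, "travel": [-0.006, -0.001, 0.101], "twist": -0.003}, {"jaw": 0.6, "travel": [-0.006, -0.001, 0.101], "twist": -0.003}]}}

```text
t: 25.13
eef_pos: [549.3, -357.1, 27.5]
tcp_rot: [-3.139, -0.002, 1.527]
ft_force: [-1.3, -0.0, -8.7]
opening: 0.671
grip_force: 30.0
```

Request:
{"api": "drive_tool", "payload": {"targets": [{"jaw": 0.6, "travel": [0, 0, 0.001], "twist": 0}, {"jaw": 0.6, "travel": [0, 0, 0.003], "twist": 0}, {"jaw": 0.6, "travel": [0, 0, 0.005], "twist": 0}, {"jaw": 0.6, "travel": [0, 0, 0.006], "twist": 0}, {"jaw": 0.6, "travel": [0, 0, 0.006], "twist": 0}, {"jaw": 0.6, "travel": [0, 0, 0.006], "twist": 0}]}}

```text
t: 25.63
eef_pos: [549.7, -358.4, 23.6]
tcp_rot: [3.141, 0.0, 1.526]
ft_force: [-0.5, -0.2, -8.7]
opening: 0.671
grip_force: 30.0
```

```bash
python3 g.py 548,-360,19.5,1.525
```

```text
t25.63 pos [ 549.7 -358.4   23.6] rot [3.141 0.    1.526] F [-0.52 -0.25 -8.66] M [-0.007 -0.137  0.013] op 0.6713 grip 30.0
548,-360,19.5,1.525 travel [-1.7 -1.6  4.1] twist 0.001
```

Request:
{"api": "drive_tool", "payload": {"targets": [{"jaw": 0.6, "travel": [0, 0, 0.001], "twist": 0}, {"jaw": 0.6, "travel": [0, 0, 0.002], "twist": 0}, {"jaw": 0.6, "travel": [0, 0, 0.003], "twist": 0}, {"jaw": 0.6, "travel": [0, 0, 0.004], "twist": 0}, {"jaw": 0.6, "travel": [0, 0, 0.004], "twist": 0}, {"jaw": 0.6, "travel": [0, 0, 0.004], "twist": 0}]}}

```text
t: 26.13
eef_pos: [549.7, -358.3, 19.5]
tcp_rot: [3.141, 0.0, 1.526]
ft_force: [-1.9, 0.8, -4.9]
opening: 0.674
grip_force: 30.0
```

Partly supported (−4.9 N), so the bottom is reached. A touch lower, then release.

Request:
{"api": "drive_tool", "payload": {"targets": [{"jaw": 0.6, "travel": [0, 0, 0.0004], "twist": 0}, {"jaw": 0.6, "travel": [0, 0, 0.0008], "twist": 0}, {"jaw": 0.6, "travel": [0, 0, 0.0008], "twist": 0}, {"jaw": 0.6, "travel": [0, 0, 0.0008], "twist": 0}]}}

```text
t: 26.47
eef_pos: [549.7, -358.3, 19.4]
tcp_rot: [3.141, 0.0, 1.526]
ft_force: [-4.9, 1.7, 4.7]
opening: 0.669
grip_force: 30.0
```

Request:
{"api": "drive_tool", "payload": {"targets": [{"jaw": 0.7, "travel": [0, 0, 0], "twist": 0}, {"jaw": 0.8, "travel": [0, 0, 0], "twist": 0}, {"jaw": 0.8, "travel": [0, 0, 0], "twist": 0}, {"jaw": 0.8, "travel": [0, 0, -0.02], "twist": 0}, {"jaw": 0.8, "travel": [0, 0, -0.05], "twist": 0}, {"jaw": 0.8, "travel": [0, 0, -0.085], "twist": 0}, {"jaw": 0.8, "travel": [0, 0, -0.12], "twist": 0}, {"jaw": 0.8, "travel": [0, 0, -0.15], "twist": 0}]}}

```text
t: 27.13
eef_pos: [550.0, -358.5, 171.0]
tcp_rot: [3.14, 0.001, 1.526]
ft_force: [0.1, 0.6, 0.2]
opening: 0.801
grip_force: 0.0
```

Request:
{"api": "drive_tool", "payload": {"targets": [{"jaw": 0.8, "travel": [0.03, 0, -0.01], "twist": 0}, {"jaw": 0.8, "travel": [0.07, 0, -0.01], "twist": 0}, {"jaw": 0.8, "travel": [0.11, 0, -0.01], "twist": 0}, {"jaw": 0.8, "travel": [0.15, 0, -0.01], "twist": 0}, {"jaw": 0.8, "travel": [0.19, 0, -0.01], "twist": 0}, {"jaw": 0.8, "travel": [0.23, 0, -0.01], "twist": 0}, {"jaw": 0.8, "travel": [0.26, 0, -0.01], "twist": 0}, {"jaw": 0.8, "travel": [0.28, 0, -0.01], "twist": 0}]}}

```text
t: 27.8
eef_pos: [562.3, -75.7, 178.8]
tcp_rot: [3.141, -0.0, 1.527]
ft_force: [0.3, 0.3, -0.5]
opening: 0.797
grip_force: 0.0
```

```bash
python3 - <<'E'
from h import *
T=read_camera("top");S=read_camera("side")
for n,c in(("top",T),("side",S)):
  for q in blobs(c["frame"],(6,60,110 if n=="side" else 165),(28,255,255),250)[1]:
    r=cv2.minAreaRect(q);W=np.array([onz(c,p,64)[:2] for p in cv2.boxPoints(r)],np.float32);m=cv2.minAreaRect(W)
    print(n,np.round(r[0]),np.round(m[0],1),np.round(m[1]),round(m[2]*np.pi/180,3))
a=cv2.imread("pics/top0.png").astype(int)
d=np.abs(a-T["frame"][:,:,::-1]).max(2)
print("wrench diff",(d[230:252,268:342]>30).sum(),"tin diff",(d[85:118,224:256]>30).sum())
E
python3 g.py
```

```text
top [433. 306.] [ 208.7 -311.9] [121.  19.] 0.546
top [451. 178.] [ 548.8 -360.2] [123.  66.] 1.525
top [190. 174.] [546.7 339.1] [122.  65.] 1.429
top [188.  93.] [766.3 352. ] [122.  23.] 1.009
top [441.  57.] [ 881.8 -334.9] [ 20. 241.] 0.133
side [200. 287.] [766.4 355.6] [126.  23.] 1.003
side [289. 289.] [548.9 338.6] [137.  70.] 1.409
side [401.  52.] [ 243.6 -963.6] [304. 742.] 0.227
wrench diff 1119 tin diff 0
t27.90 pos [562.5 -75.8 178.8] rot [ 3.141 -0.     1.529] F [-0.36 -0.47  0.83] M [-0.059 -0.108 -0.05 ] op 0.7944 grip 0.0
```

```bash
python3 -c "
from cell import *
print(job_done())"
```

```text
the job is handed in; nothing more can be done
None
```

I handed the job in at about 28 s: the near carton was empty (about 0.5 N at the lifted end) and is flat in the steel tray, the far one was full (about 5.5 N) and is flat in the grey crate, each weighed by lifting one end about 9 mm, the near one showing its far end still down in the pictures and the far one by its lower load than the 9.1 N when carried; the tin looked unmoved in the last top view, while the wrench was hidden by the arm there and not checked.

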